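# Put the spice jars back and hand over the toasting pan, handle first

### The job

First clear the two loose green-capped spice jars beside the pan: stand one upright in each of the two empty cells of the spice crate. Then take the little pan by its short stubby grip, lift it straight up and turn it a quarter turn in the air until the long handle, now towards you, points straight to your left, keeping it level so that the nutmeg stays loose in the middle, untouched. Finish while still holding the pan there for me to take by the handle, level and still, at least 10 cm above the worktop and resting on nothing; leave everything else as it stands.

Things in the scene. Friction and masses are not known exactly. Their poses are not given: they have to be found in the camera images.
- jar_1_middle (a point): glass spice jar with green cap, 46 mm across, 106 mm tall, round, about 110 g; this point is on its axis half-way up (53 mm above its underside), z along the axis upward. The cap, 45 mm across, takes the top 20 mm. Starts standing on the worktop near its front edge; the two such jars may be swapped.
- jar_2_middle (a point): the second loose spice jar, same size and shape as the first; point on its axis half-way up (53 mm above its underside), z up. Over the sink, left of y = 0.04 and beyond x = 0.62, a wall cabinet hangs 0.52 m above the worktop: raise the wrist there no more than needed.
- crate: open wooden spice crate, fixed, 241 mm long (y) by 64 mm wide (x), origin at the centre of its underside: a row of four square cells, 54 mm inside, 59 mm apart. Outer walls 42 mm, partitions 38 mm high. From +y to -y: a jar, empty, a salt shaker, empty. The neighbours stand close: hold jars by the cap, fingers closing across the row (crate x).
- cell_b (a point): centre of the floor of the empty cell between the crate's jar and the salt shaker (crate frame y = +29.5 mm), 6 mm above the worktop; axes as the crate's.
- cell_d (a point): centre of the floor of the empty end cell beyond the salt shaker (crate frame y = -88.5 mm), 6 mm above the worktop; axes as the crate's.
- jar_in_crate_middle (a point): spice jar (46 x 106 mm) already standing in the +y end cell of the crate; point on its axis half-way up. Leave it there.
- shaker_middle (a point): glass salt shaker, 44 mm across, 90 mm tall, standing in the third cell of the crate; point on its axis half-way up. Leave it there.
- pan_middle (a point): middle of the small steel pan, on its dished floor, 4 mm above its underside; z up, -x towards the long wooden handle (96 to 167 mm from the middle, 17 mm round, 40 mm up), +x towards the short grip. Rim 145 mm across, 39 mm high; floor rises 2 mm to radius 22 mm (5 degrees), 7 mm to 46 mm (12 degrees), then a steep wall. 220 g, balanced within 15 mm of the middle.
- pan_grip (a point): centre of the pan's short wooden grip, opposite the long handle: a block 36 mm long (x, radial), 24 mm wide (y: take it across this width from above), 18 mm high, 103 mm from the pan's middle and 35 mm above the pan's underside; axes as the pan's.
- nutmeg_center (a point): centre of the whole nutmeg, a loose brown ball 28 mm across, about 12 g, lying in the middle of the pan's dished floor (its axes turn as it rolls).
- trivet: round cork trivet, fixed, 150 mm across, 8 mm thick, on which the pan starts; origin: centre of its underside.
- cook (a point): a fixed point above the worktop's front strip at the robot's left, on the cook's side; axes as the world's: its y axis is straight to the robot's left.
- lemon: lemon, 71 x 53 x 51 mm, lying on the worktop to the right; bystander, origin at its underside.
- mug: patterned white mug, 82 x 114 x 91 mm, on the front strip to the left of the jars; bystander, origin at its underside.
- matches: matchbox, 36 x 53 x 15 mm, lying behind the pan to the left; bystander, origin at its underside.
- tin: food tin, 57 mm across, 72 mm high, standing far behind the pan by the drying rack; bystander, origin at its underside.

How it is judged:
On the way, in this order (a step that is already met when the one before it is completed fails the run):
1. both loose jars stand upright in the crate's two empty cells, one in each, and are let go (((horizontal distance between jar_1_middle and cell_b below 0.012 m and z of jar_1_middle in the frame of cell_b below 0.06 m and angle between each of jar_1_middle, jar_2_middle's own z axis and vertical below 0.12 rad and horizontal distance between jar_2_middle and cell_d below 0.012 m and z of jar_2_middle in the frame of cell_d below 0.06 m) or (horizontal distance between jar_1_middle and cell_d below 0.012 m and z of jar_1_middle in the frame of cell_d below 0.06 m and angle between each of jar_1_middle, jar_2_middle's own z axis and vertical below 0.12 rad and horizontal distance between jar_2_middle and cell_b below 0.012 m and z of jar_2_middle in the frame of cell_b below 0.06 m)) and contact force between each of jar_1, jar_2 and the fingers below 0.2 N), for 0.2 s.
2. the pan is lifted at least 5 cm off the trivet, level, its handle not yet turned (within 35 degrees of pointing at the robot's side) (height (world z) of pan_middle above 0.06 m and angle between pan_middle's own z axis and vertical below 0.12 rad and angle between the x axis of pan_middle and the x axis of cook, either way round below 0.61 rad), for 0.1 s.
At the end, for the whole second after the job is handed in: Loose jars upright in the two formerly empty cells (12 mm, 7 degrees); pan held by its short grip (45 mm), floor 9.5 cm up, on nothing else, level to 5 degrees, still, handle straight left within 12 degrees; nutmeg at rest within 22 mm of the middle (((horizontal distance between jar_1_middle and cell_b below 0.012 m and z of jar_1_middle in the frame of cell_b below 0.06 m and angle between each of jar_1_middle, jar_2_middle's own z axis and vertical below 0.12 rad and horizontal distance between jar_2_middle and cell_d below 0.012 m and z of jar_2_middle in the frame of cell_d below 0.06 m) or (horizontal distance between jar_1_middle and cell_d below 0.012 m and z of jar_1_middle in the frame of cell_d below 0.06 m and angle between each of jar_1_middle, jar_2_middle's own z axis and vertical below 0.12 rad and horizontal distance between jar_2_middle and cell_b below 0.012 m and z of jar_2_middle in the frame of cell_b below 0.06 m)) and height (world z) of pan_middle above 0.095 m and angle between pan_middle's own z axis and vertical below 0.09 rad and angle between the x axis of pan_middle and the y axis of cook, either way round below 0.21 rad and (x of cook in the frame of pan_middle below -0.05 m or x of crate in the frame of pan_middle above 0.05 m) and horizontal distance between nutmeg_center and pan_middle below 0.022 m and z of nutmeg_center in the frame of pan_middle between 0.008 and 0.022 m and distance between the grasp point and pan_grip below 0.045 m and contact force between pan and the fingers above 2 N and contact force between pan and crate below 0.2 N and contact force between pan and jar_1 below 0.2 N and contact force between pan and jar_2 below 0.2 N and contact force between pan and jar_in_crate below 0.2 N and contact force between pan and shaker below 0.2 N and contact force between pan and tin below 0.2 N and contact force between pan and mug below 0.2 N and linear speed of pan below 0.03 m/s and angular speed of pan below 0.2 rad/s and linear speed of nutmeg below 0.05 m/s); the arm keeps its last pose, push and grip.
It fails at once if the nutmeg rolled more than about 33 mm from the middle of the pan (distance between nutmeg_center and pan_middle above 0.038 m).
It fails at once if the robot touched the nutmeg (contact force between nutmeg and the fingers above 0.2 N or contact force between nutmeg and the arm above 0.2 N).
It fails at once if a jar was knocked over (angle between any of jar_1_middle, jar_2_middle's own z axis and vertical above 0.7 rad).
It fails at once if the crate's own jar or salt shaker was lifted out or tipped (distance of any of jar_in_crate_middle, shaker_middle from where it was at the start of the episode above 0.02 m).
It fails at once if a bystander (lemon, mug, matchbox or tin) was moved by more than 3 cm (distance of any of lemon, mug, matches, tin from where it was at the start of the episode above 0.03 m).
It also fails if it takes over 72 s, if anything falls off the work surface, if the arm or the gripper's body presses on something with over 40 N, if the wrist force passes 120 N, or if a joint passes its speed limit or range.

### The arm

A 6-joint arm with a two-finger parallel gripper is mounted at the origin on a cart in front of the work surface, level with it; the furniture and walls round the work are solid. World frame = base frame: x ahead of the robot, y to its left, z up, the work surface at z = 0. Lengths are in m, angles in rad, forces in N, time in s.
With the tool pointing down it reaches from about 0.3 to 0.875 m from the base axis. Payload 6.4 kg.
Tool frame: the origin (TCP) lies between the finger pads; the fingertips stand 8 mm ahead of it and the grasp point (between the pads) lies 11 mm behind it (ctrl.finger_overhang is the distance from the TCP to the fingertips, in m); z points along the fingers, y is the line along which they close (so a half turn about z gives the same grasp; the last joint's range is limited). The gripper opens to 85 mm and grips with 20 to 120 N. Pads are 22 mm wide; open, the fingers measure 114 mm over their backs; the gripper's body (76 mm by 85 mm) begins 54 mm behind the grasp point. The pads swing forward as they close: fully open they stand 13 mm farther back than shut.
Start: joints at [-1.426, 0.181, 1.607, -0, 1.354, -0.206], TCP at [0.198, -0.54, 0.239] pointing down, gripper open.
Joint ranges: [-2.99, 2.99], [-0.89, 2.07], [0.3, 2.58], [-1.14, 4.28], [0, 2.63], [-3.12, 3.12]. Speed limits (rad/s): [2.57, 2.57, 3.01, 3.14, 3.14, 3.14].

### API

Orientations are given as a unit quaternion [w, x, y, z].
In Python, from bench import ctrl, camera gives the robot as it stands.
- The arm moves only by the shell command python3 -m pendant 'ROWS' [OPENING]. ROWS is JSON, a list of rows, each a list of 6 numbers: the shift along the world's x, y, z normalised to -1 to 1, where 1 is 200 mm, then the turn, a rotation vector about the world's x, y, z normalised to -1 to 1, where 1 is pi/2 rad. In form: [[dx, dy, dz, rx, ry, rz], ...]. A call has exactly 10 rows; each row shifts and turns the commanded pose from where the row before left it; what a row does not reach is not made up. A row lasts 1/8 s, in which the tool goes at most 62.5 mm and 10.7 degrees, less where a joint would pass 70% of its speed; a pose out of reach is approached as far as the arm can. A call with a number of a shift or a turn outside -1 to 1 is refused whole. A call with a gripper value outside its range is refused whole. OPENING is the opening, from -1 (shut) to 1 (fully open), set as the call begins (- or left out, the last holds). The fingers move at their own pace and stop on an object; the grip force is fixed at half the most. Time passes only in rows, so rows that do not move let the fingers close, or fill a call up. It gives the time, the measured TCP pose, the force, the opening and the grip force at its end, in the units of the state.
- ctrl.get_obs(): the state, without advancing time (a new reading comes with each control period).
- camera(name): name is "side" or "top"; returns a dict with "color" (480x640x3 uint8, blue, green, red), "fx", "fy", "cx", "cy" (pixels), "xyz" and "rotation" of the camera in the world. Camera axes: x right, y down, z forward; pixel columns grow to the right and rows downward; lengths in m; the calibration is good to about 2 mm. A picture is of the moment at which its call begins. There is no depth.
- ctrl.hand_in(): hands the job in; it is judged then, once.
The state is a dict: "time_s": time; "q": joint angles; "dq": joint speeds; "joint_efforts": joint torques, N m; "eef_pos": TCP position; "eef_rot": TCP orientation; "wrist_force": force on the tool from outside, world axes, zero at the start; "torque": the same for the moment, N m; "opening": opening from 0.0 (shut) to 1.0 (fully open); "grasp_force": force on a finger pad.
Only numpy, scipy, OpenCV 4.12 (cv2) and the standard library are available. Lean on these libraries where they do the work, as an engineer would, in place of code of your own. Each camera call takes 0.05 s, during which the arm holds its last target. There are 200 camera calls.

## Working session

There is one attempt and no reset: what is moved stays moved. The work goes in short steps, Python scripts to look and compute and a shell command to move; the robot and the scene stay as the last step left them, time stands still between calls to the robot, and variables do not carry over. Pictures are saved under pics/ and viewed, at most 13 in all, crops included, and the job is handed in when it is done.

```bash
mkdir -p pics; ls; cat > h.py <<'E'
import numpy as np, cv2
from bench import ctrl, camera
def ray(c,u,v):
    R=np.array(c["rotation"],float)
    if R.size==4:
        from scipy.spatial.transform import Rotation as Ro
        R=Ro.from_quat(np.r_[R.ravel()[1:],R.ravel()[0]]).as_matrix()
    d=R@np.array([(u-c["cx"])/c["fx"],(v-c["cy"])/c["fy"],1.0])
    return np.array(c["xyz"],float),d
def onz(c,u,v,z):
    o,d=ray(c,u,v); return o+d*(z-o[2])/d[2]
def proj(c,p):
    R=np.array(c["rotation"],float)
    if R.size==4:
        from scipy.spatial.transform import Rotation as Ro
        R=Ro.from_quat(np.r_[R.ravel()[1:],R.ravel()[0]]).as_matrix()
    q=R.T@(np.array(p)-np.array(c["xyz"])); return c["cx"]+c["fx"]*q[0]/q[2], c["cy"]+c["fy"]*q[1]/q[2]
E
python3 - <<'E'
from h import *
import pickle
for n in("side","top"):
    c=camera(n); cv2.imwrite(f"pics/{n}0.png",c["color"]); pickle.dump(c,open(f"{n}0.pkl","wb"))
    print(n,{k:v for k,v in c.items() if k!="color"})
print(ctrl.get_obs())
E
```

```text
pics
side {'fx': 516.9608210876835, 'fy': 516.9608210876835, 'cx': 314.99533223885965, 'cy': 235.8194068001551, 'xyz': array([ 0.51401114, -1.43901937,  0.61343643]), 'rotation': array([-0.57412399,  0.81871193,  0.00154553,  0.00948849])}
top {'fx': 616.9745196005504, 'fy': 616.9745196005504, 'cx': 308.3566961101124, 'cy': 243.97891461561943, 'xyz': array([ 0.05571926, -0.3055252 ,  1.64941853]), 'rotation': array([-0.14613285,  0.83603262, -0.52119643,  0.08971583])}
{'time_s': 0.1, 'q': array([-1.42632513e+00,  1.81468484e-01,  1.60791395e+00,  1.34305148e-05,
        1.35381522e+00, -2.06312887e-01]), 'dq': array([-1.54750335e-03, -1.40794930e-03, -1.93556794e-03, -1.18130680e-03,
        1.11904687e-03, -2.48541750e-05]), 'joint_efforts': array([ 8.81783526e-04, -4.45872724e+01, -3.52237594e+01, -1.92578168e-04,
        4.12510693e-03,  7.93270090e-06]), 'eef_pos': array([ 0.19753091, -0.53948351,  0.2384704 ]), 'eef_rot': array([-8.01909635e-04,  9.84658141e-01,  1.74492695e-01,  3.13633978e-05]), 'wrist_force': array([0.38791816, 0.20145715, 0.04250976]), 'torque': array([ 0.01514751,  0.01453379, -0.04174894]), 'grasp_force': 0.0, 'opening': 1.0015151299032499}
```

View pics/top0.png

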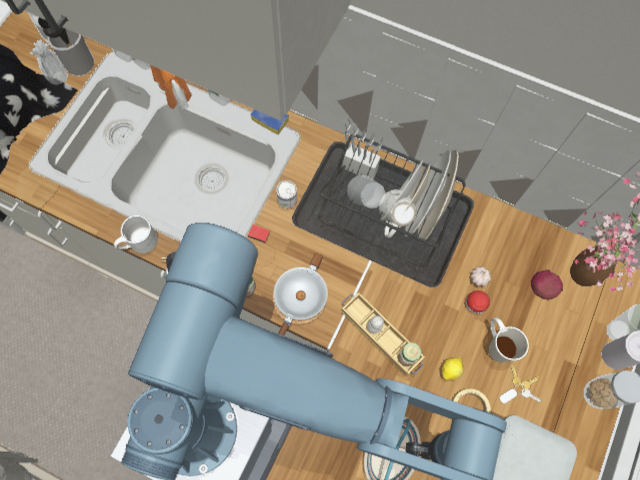

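View pics/side0.png

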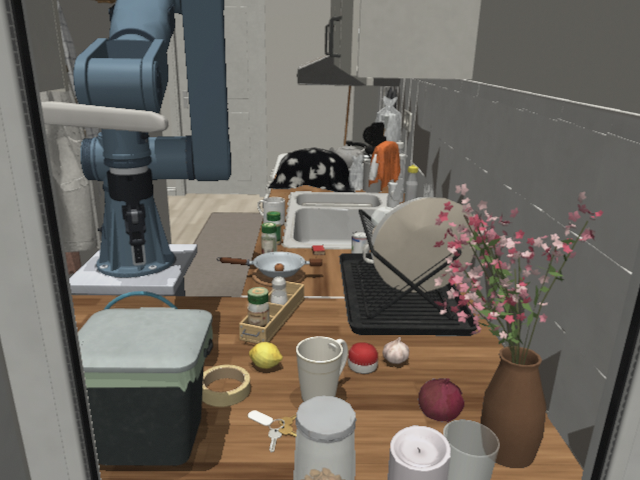

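```bash
python3 - <<'E'
from h import *
import pickle
s=pickle.load(open("side0.pkl","rb"));t=pickle.load(open("top0.pkl","rb"))
def blobs(c,lo,hi,box,amin=8):
    x0,y0,x1,y1=box; h=cv2.cvtColor(c["color"],cv2.COLOR_BGR2HSV)
    m=np.zeros(h.shape[:2],np.uint8); m[y0:y1,x0:x1]=cv2.inRange(h,lo,hi)[y0:y1,x0:x1]
    n,l,st,ce=cv2.connectedComponentsWithStats(m)
    return [(st[i].tolist(),ce[i].round(1).tolist()) for i in range(1,n) if st[i][4]>=amin]
for b in blobs(s,(40,80,30),(85,255,255),(240,200,310,320)): print("side green",b, onz(s,*b[1],.098).round(3))
for b in blobs(t,(40,60,30),(85,255,255),(100,200,450,400)): print("top green",b, onz(t,*b[1],.1).round(3))
# pan features, rough
for n,(u,v,z) in dict(pan=(300.5,294,.047),nut=(301,296,.026),longh=(286,326,.048),grip=(317,261,.043),c1=(345,303,.042),c2=(422,367,.042),shaker=(376,324,.09)).items(): print(n,onz(t,u,v,z).round(3))
im=cv2.resize(t["color"][240:390,230:440],None,fx=3.8,fy=3.8,interpolation=cv2.INTER_CUBIC);cv2.imwrite("pics/cropt.png",im)
im=cv2.resize(s["color"][190:350,210:340],None,fx=3.7,fy=3.7,interpolation=cv2.INTER_CUBIC);cv2.imwrite("pics/crops.png",im)
E
```

```text
side green ([267, 212, 13, 9, 106], [273.2, 215.9]) [0.4   0.169 0.098]
side green ([262, 224, 18, 17, 146], [271.4, 230.0]) [0.404 0.03  0.098]
side green ([248, 294, 20, 10, 142], [257.7, 299.1]) [ 0.407 -0.426  0.098]
top green ([402, 350, 10, 12, 21], [405.0, 356.5]) [ 0.391 -0.406  0.1  ]
pan [ 0.433 -0.093  0.047]
nut [ 0.434 -0.094  0.026]
longh [ 0.338 -0.097  0.048]
grip [ 0.538 -0.091  0.043]
c1 [ 0.465 -0.21   0.042]
c2 [ 0.398 -0.46   0.042]
shaker [ 0.437 -0.308  0.09 ]
```

View pics/cropt.png

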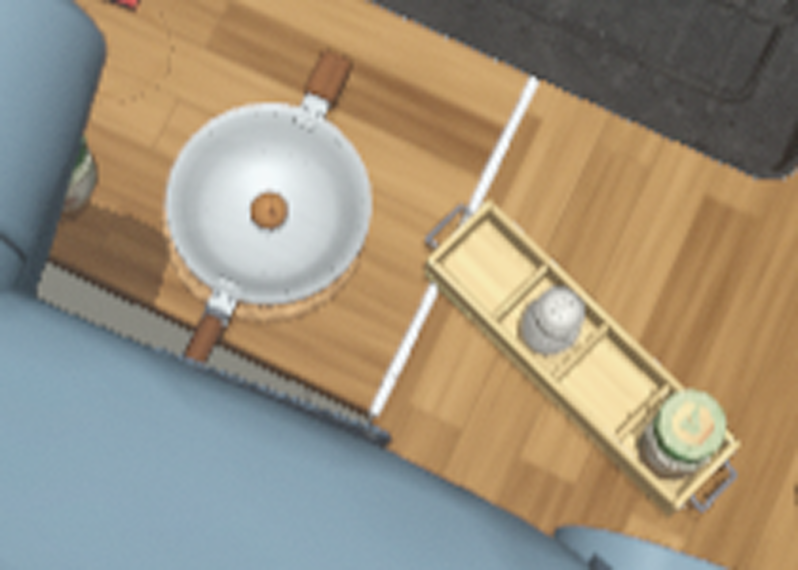

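View pics/crops.png

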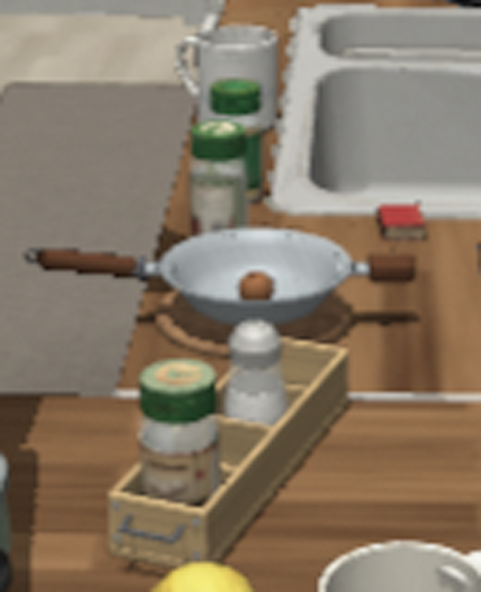

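The top view shows the pan centred at (300,294), with its grip at (317,261). Both empty cells are visible in the crate, which runs from about (345,303) to (422,367). The arm hides the loose jars there. The side view shows them at about (273,216) and (270,230), in front of the mug. I'll work out the crate's pose and move the arm over it so the jars come into view.

```bash
python3 - <<'E'
from h import *
import pickle
s=pickle.load(open("side0.pkl","rb"));t=pickle.load(open("top0.pkl","rb"))
C=[onz(t,230+x/3.8-.4,240+y/3.8-.4,.042)[:2] for x,y in((490,204),(428,262),(678,508),(738,442))]
C=np.array(C);print(C.round(4)); m=C.mean(0); a=(C[0]+C[1]-C[2]-C[3])/2; print("c",m.round(4),"len",np.linalg.norm(a),"ang",np.degrees(np.arctan2(a[1],a[0])), np.linalg.norm(C[0]-C[1]))
a/=np.linalg.norm(a); print("d",m+a*.0885,"b",m-a*.0295)
for p in((.4,.03,.05),(.4,.165,.05),(.4,.03,.106),(.4,.165,.106)): print(proj(t,p))
for n,(x,y,z) in dict(rim=(270,204,.047),nut=(269,211,.026),grip=(327,74,.052),hnd=(205,337,.057),shk=(560,300,.095),capin=(691,425,.112)).items(): print(n,onz(t,230+x/3.8-.4,240+y/3.8-.4,z).round(4))
E
python3 -m pendant '[[0.12,0.12,0,0,0,0.11],[0.12,0.12,0,0,0,0.11],[0.12,0.12,0,0,0,0.11],[0.12,0.12,0,0,0,0.11],[0.12,0.12,0,0,0,0.11],[0.12,0.12,0,0,0,0.06],[0.12,0.12,0,0,0,0],[0.12,0.12,0,0,0,0],[0.1,0.12,0,0,0,0],[0,0,0,0,0,0]]' 1
```

```text
[[ 0.5049 -0.2313]
 [ 0.4475 -0.2097]
 [ 0.3675 -0.4341]
 [ 0.4266 -0.4534]]
c [ 0.4367 -0.3321] len 0.23684329181346347 ang 70.4728996800058 0.061330878924465086
d [ 0.4662402  -0.24871514] b [ 0.42679839 -0.35992819]
(np.float64(254.16897668043026), np.float64(285.0369848881838))
(np.float64(210.33038437556448), np.float64(264.01921515363136))
(np.float64(252.3422928864293), np.float64(279.1208357464941))
(np.float64(207.10701607822), np.float64(257.49649702444475))
rim [ 0.4352 -0.0921  0.047 ]
nut [ 0.4352 -0.091   0.026 ]
grip [ 0.5383 -0.0867  0.052 ]
hnd [ 0.3285 -0.0953  0.057 ]
shk [ 0.45  -0.304  0.095]
capin [ 0.4072 -0.4151  0.112 ]
time_s: 1.35
eef_pos: [0.4104, -0.3223, 0.2389]
eef_rot: [-0.0, 0.792, 0.61, 0.0]
wrist_force: [-0.8, 0.7, -0.2]
opening: 1.001
grasp_force: 0.0
```

```bash
python3 - <<'E'
from h import *
import pickle
t=camera("top");s=camera("side");pickle.dump((t,s),open("v1.pkl","wb"))
a=cv2.resize(t["color"][200:340,140:340],None,fx=3,fy=3,interpolation=cv2.INTER_CUBIC)
b=cv2.resize(s["color"][190:260,240:320],None,fx=2.5,fy=2.5,interpolation=cv2.INTER_CUBIC)
o=np.zeros((600,800,3),np.uint8);o[:420,:600]=a;o[420:595,:200]=b;cv2.imwrite("pics/v1.png",o)
E
```

```text
(no output)
```

View pics/v1.png

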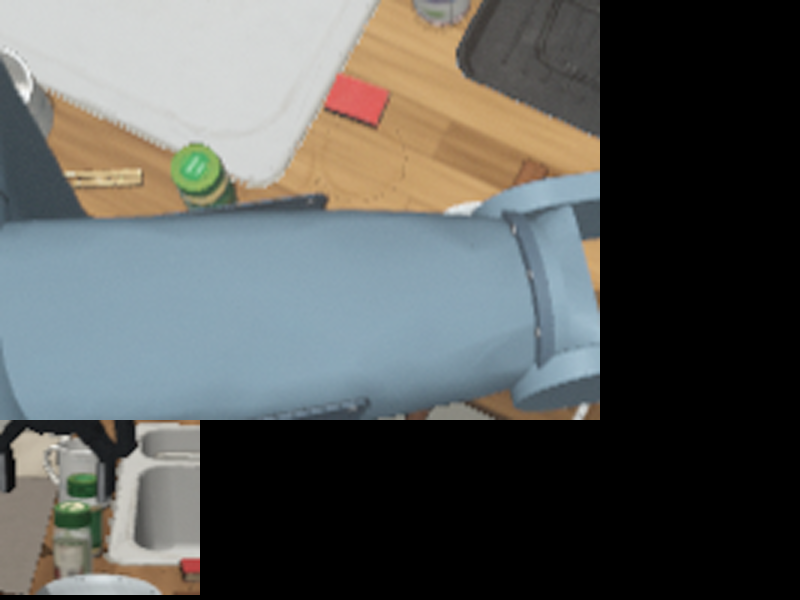

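The far jar's cap is now visible at about (206,256) in the top view. The near jar is still hidden, so I'll take the far one first.

```bash
python3 - <<'E'
from h import *
import pickle
t,s=pickle.load(open("v1.pkl","rb"))
h=cv2.cvtColor(t["color"],cv2.COLOR_BGR2HSV)
m=cv2.inRange(h,(40,80,60),(75,255,255)); m[:240]=0;m[275:]=0;m[:,:190]=0;m[:,225:]=0
ys,xs=np.nonzero(m); print(xs.min(),xs.max(),ys.min(),ys.max(),xs.mean(),ys.mean())
for z in (.106,.1,.096):print(onz(t,205.3,255.6,z).round(4), onz(t,xs.mean(),ys.mean(),z).round(4))
h=cv2.cvtColor(s["color"],cv2.COLOR_BGR2HSV)
m=cv2.inRange(h,(40,60,30),(85,255,255))[205:240,262:285]
for r in range(0,35): print(205+r,''.join('#' if v else '.' for v in m[r]))
E
```

```text
197 213 248 264 204.87677725118485 256.09478672985784
[0.4025 0.1719 0.106 ] [0.4008 0.1722 0.106 ]
[0.4039 0.1737 0.1   ] [0.4022 0.1741 0.1   ]
[0.4048 0.175  0.096 ] [0.4031 0.1753 0.096 ]
205 .......................
206 .......................
207 .......................
208 .......................
209 .......................
210 .......................
211 .......................
212 ......###########......
213 .....############......
214 .....############......
215 .....############......
216 .....############......
217 .....############......
218 .....############......
219 ......###########......
220 .......#########.......
221 .......................
222 .......................
223 .#.....................
224 ##..###.....##.........
225 ######.....###.........
226 ##############...#.....
227 ##################.....
228 ##################.....
229 ##################.....
230 ##################.....
231 ##################.....
232 .#################.....
233 .......#......####.....
234 ..............####.....
235 ...............###.....
236 ...............###.....
237 ...............###.....
238 ...............####....
239 ...............###.....
```

```bash
python3 -m pendant '[[-0.047,0.276,0,0,0,-0.056],[0,0.30,0,0,0,0],[0,0.30,0,0,0,0],[0,0.30,0,0,0,0],[0,0.30,0,0,0,0],[0,0.30,0,0,0,0],[0,0.30,0,0,0,0],[0,0.25,0,0,0,0],[0,0.15,0,0,0,0],[0,0,0,0,0,0]]' 1
python3 - <<'E'
from h import *
o=ctrl.get_obs();print(o["eef_pos"],o["q"].round(2))
for n in("side","top"):
    c=camera(n)
    if n=="top": a=cv2.resize(c["color"][200:340,140:340],None,fx=3,fy=3,interpolation=cv2.INTER_CUBIC); import pickle;pickle.dump(c,open("v2.pkl","wb"))
    else: b=cv2.resize(c["color"][150:260,210:320],None,fx=2.2,fy=2.2,interpolation=cv2.INTER_CUBIC)
im=np.zeros((420,760,3),np.uint8);im[:,:600]=a;im[:242,518:760]=b;cv2.imwrite("pics/v2.png",im)
E
```

```text
time_s: 2.7
eef_pos: [0.4002, 0.1718, 0.2392]
eef_rot: [-0.0, 0.819, 0.574, -0.0]
wrist_force: [0.2, 0.1, -0.2]
opening: 0.998
grasp_force: 0.0
[0.40018035 0.17183298 0.23915376] [ 0.13 -0.15  1.94 -0.    1.35  0.48]
```

View pics/v2.png

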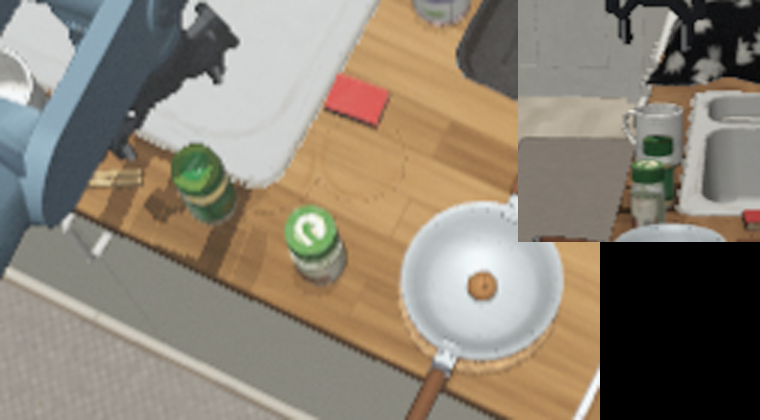

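Both caps are visible in the top view: the far one at about (205,256) and the near one at about (244,276). The gripper is lined up above the far jar.

```bash
python3 - <<'E'
from h import *
import pickle
t=pickle.load(open("v2.pkl","rb"))
for n,(x,y) in dict(far=(197,166),near=(312,230),).items(): print(n,onz(t,140+x/3-.33,200+y/3-.33,.106).round(4))
for n,(x,y) in dict(farbot=(214,207),nearbot=(322,266),).items(): print(n,onz(t,140+x/3-.33,200+y/3-.33,.01).round(4))
h=cv2.cvtColor(t["color"],cv2.COLOR_BGR2HSV)
m=cv2.inRange(h,(40,70,50),(80,255,255))[240:300,190:265]
for r in range(60): print(240+r,''.join('#' if v else '.' for v in m[r]))
E
```

```text
far [0.404  0.1726 0.106 ]
near [0.3967 0.0539 0.106 ]
farbot [0.3975 0.1684 0.01  ]
nearbot [0.3916 0.0517 0.01  ]
240 ...........................................................................
241 ...........................................................................
242 ...........................................................................
243 ...........................................................................
244 ...........................................................................
245 ...........................................................................
246 ...........................................................................
247 ...........................................................................
248 .............####..........................................................
249 ............#######........................................................
250 ..........##########.......................................................
251 .........############......................................................
252 ........############
[... 3115 characters left out ...]
............................................................
292 ...........................................................................
293 ...........................................................................
294 ...........................................................................
295 ...........................................................................
296 ...........................................................................
297 ...........................................................................
298 ...........................................................................
299 ...........................................................................
```

```bash
python3 -m pendant '[[0,0,-0.06,0,0,0],[0,0,-0.1,0,0,0],[0,0,-0.1,0,0,0],[0,0,-0.1,0,0,0],[0,0,-0.1,0,0,0],[0,0,-0.1,0,0,0],[0,0,-0.1,0,0,0],[0,0,-0.06,0,0,0],[0,0,-0.05,0,0,0],[0,0,0,0,0,0]]' 1
```

```text
time_s: 4.05
eef_pos: [0.3998, 0.1709, 0.0847]
eef_rot: [-0.0, 0.82, 0.573, -0.001]
wrist_force: [0.4, -0.4, -0.3]
opening: 1.002
grasp_force: 0.0
```

```bash
python3 -m pendant '[[0,0,0,0,0,0],[0,0,0,0,0,0],[0,0,0,0,0,0],[0,0,0,0,0,0],[0,0,0,0,0,0],[0,0,0,0,0,0],[0,0,0,0,0,0],[0,0,0,0,0,0],[0,0,0,0,0,0],[0,0,0,0,0,0]]' -1
```

```text
time_s: 5.3
eef_pos: [0.4008, 0.1714, 0.0862]
eef_rot: [0.0, 0.819, 0.573, 0.001]
wrist_force: [-1.7, -0.1, 5.8]
opening: 0.508
grasp_force: 60.5
```

```bash
python3 -m pendant '[[0,0,0.1,0,0,0],[0,0,0.22,0,0,0],[0,0,0.24,0,0,0],[0,-0.1,0.2,0,0,0],[0,-0.25,0,0,0,0],[0,-0.27,0,0,0,0],[0,-0.27,0,0,0,0],[0,-0.27,0,0,0,0],[0,-0.27,0,0,0,0],[0,-0.27,0,0,0,0]]' -1
python3 -m pendant '[[0,-0.27,0,0,0,0],[0.03,-0.27,0,0,0,0],[0.04,-0.23,0,0,0,0],[0.04,-0.13,0,0,0,0],[0.02,-0.05,0,0,0,0],[0,0,-0.1,0,0,0],[0,0,-0.15,0,0,0],[0,0,-0.05,0,0,0],[0,0,0,0,0,0],[0,0,0,0,0,0]]' -1
python3 - <<'E'
from h import *
import pickle
t=camera("top");s=camera("side");pickle.dump((t,s),open("v3.pkl","wb"))
a=cv2.resize(t["color"][270:390,300:440],None,fx=3,fy=3,interpolation=cv2.INTER_CUBIC)
b=cv2.resize(s["color"][180:350,220:330],None,fx=3,fy=3,interpolation=cv2.INTER_CUBIC)
o=np.zeros((510,750,3),np.uint8);o[:360,:420]=a;o[:,420:]=b;cv2.imwrite("pics/v3.png",o)
E
```

```text
time_s: 6.55
eef_pos: [0.3999, -0.1705, 0.2376]
eef_rot: [0.0, 0.819, 0.573, 0.0]
wrist_force: [-0.3, 0.4, -0.6]
opening: 0.51
grasp_force: 61.3
time_s: 7.8
eef_pos: [0.4268, -0.3591, 0.1786]
eef_rot: [0.001, 0.819, 0.573, 0.0]
wrist_force: [0.2, -0.5, -0.3]
opening: 0.509
grasp_force: 61.3
```

View pics/v3.png

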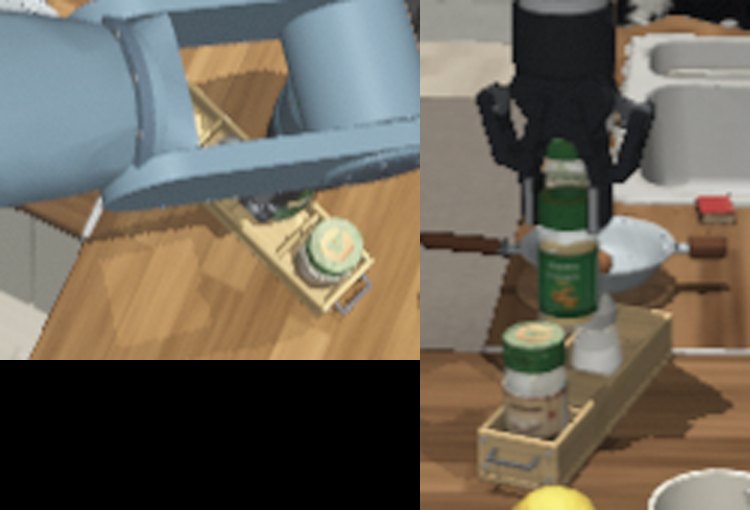

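The jar hangs upright over cell b, centred at side column 269.5. The crate's own jar is at column 258.5. I'll compare these with the projections.

```bash
python3 - <<'E'
from h import *
import pickle
t,s=pickle.load(open("v3.pkl","rb"))
print("held exp",proj(s,(.4268,-.3591,.145)),"meas",220+(568.5-420)/3-.33)
print("in crate exp",proj(s,(.407,-.4156,.065)),"meas",220+(536-420)/3-.33)
print("top jar in crate", onz(t,300+336/3-.33,270+246/3-.33,.112))
# crate corners in side at rim
for x,y in((553,486),(672,313),(482,434)): print(onz(s,220+(x-420)/3-.33,180+y/3-.33,.042 if y!=486 else 0).round(4))
for p in((.4268,-.3599),(.4662,-.2487)): print(proj(t,(*p,.006)))
E
```

```text
held exp (np.float64(269.0352191067532), np.float64(267.1798020655863)) meas 269.17
in crate exp (np.float64(258.6582047209039), np.float64(310.3305071668609)) meas 258.3366666666667
top jar in crate [ 0.40695255 -0.41578655  0.112     ]
[ 0.4198 -0.4397  0.    ]
[ 0.5048 -0.2276  0.042 ]
[ 0.3685 -0.438   0.042 ]
(np.float64(389.1325294168992), np.float64(342.6879305414298))
(np.float64(357.458471461009), np.float64(311.8552351603526))
```

```bash
python3 -m pendant '[[0,-0.005,-0.05,0,0,0],[0,0,-0.06,0,0,0],[0,0,-0.06,0,0,0],[0,0,-0.06,0,0,0],[0,0,-0.06,0,0,0],[0,0,-0.05,0,0,0],[0,0,-0.04,0,0,0],[0,0,-0.03,0,0,0],[0,0,-0.012,0,0,0],[0,0,0,0,0,0]]' -1
```

```text
time_s: 9.15
eef_pos: [0.4263, -0.3598, 0.093]
eef_rot: [0.0, 0.819, 0.573, -0.0]
wrist_force: [0.5, -0.6, -1.0]
opening: 0.507
grasp_force: 61.3
```

```bash
python3 -m pendant '[[0,0,0,0,0,0],[0,0,0,0,0,0],[0,0,0,0,0,0],[0,0,0,0,0,0],[0,0,0.05,0,0,0],[0,0,0.1,0,0,0],[0,0,0.15,0,0,0],[0,0,0.2,0,0,0],[0,0.15,0.15,0,0,0],[-0.015,0.25,0,0,0,0]]' 1
python3 -m pendant '[[-0.015,0.27,0,0,0,0],[-0.015,0.27,0,0,0,0],[-0.015,0.27,0,0,0,0],[-0.015,0.27,0,0,0,0],[-0.015,0.27,0,0,0,0],[-0.015,0.16,0,0,0,0],[-0.015,0.1,0,0,0,0],[0,0.04,0,0,0,0],[0,0,0,0,0,0],[0,0,0,0,0,0]]' 1
python3 - <<'E'
from h import *
import pickle
t=camera("top");s=camera("side");pickle.dump((t,s),open("v4.pkl","wb"))
a=cv2.resize(t["color"][240:380,230:430],None,fx=2.5,fy=2.5,interpolation=cv2.INTER_CUBIC)
b=cv2.resize(s["color"][180:340,220:320],None,fx=3,fy=3,interpolation=cv2.INTER_CUBIC)
o=np.zeros((480,800,3),np.uint8);o[:350,:500]=a;o[:,500:]=b;cv2.imwrite("pics/v4.png",o)
E
```

```text
time_s: 10.4
eef_pos: [0.4246, -0.2814, 0.2268]
eef_rot: [0.004, 0.82, 0.572, 0.001]
wrist_force: [0.9, 0.8, 0.7]
opening: 0.997
grasp_force: 0.0
time_s: 11.65
eef_pos: [0.4025, 0.0495, 0.223]
eef_rot: [0.0, 0.82, 0.573, 0.0]
wrist_force: [0.7, 0.1, -0.5]
opening: 1.001
grasp_force: 0.0
```

View pics/v4.png

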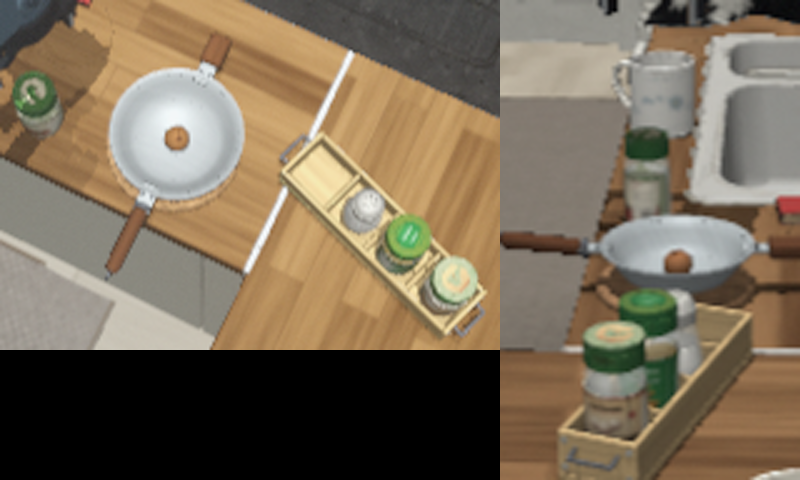

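The first jar stands upright in cell b. The near jar's cap is at about (243.5,276.5), and nothing blocks the view of the pan and its grip.

```bash
python3 - <<'E'
from h import *
import pickle
t,s=pickle.load(open("v4.pkl","rb"))
f=lambda x,y,z:onz(t,230+x/2.5-.3,240+y/2.5-.3,z).round(4)
print("near",f(35,92,.106),"placed",f(407,237,.112),"rim",f(176.5,134,.047),"nut",f(177,138,.026),"grip",f(217,51,.052),"hend",f(114,268,.05))
h=cv2.cvtColor(t["color"],cv2.COLOR_BGR2HSV)
m=cv2.inRange(h,(0,100,30),(15,255,170))
n,l,st,ce=cv2.connectedComponentsWithStats(m)
for i in range(1,n):
    if st[i][4]>20 and 260<ce[i][0]<340 and 245<ce[i][1]<350: print(st[i],ce[i].round(1),onz(t,*ce[i],.05).round(4))
cr=np.array([.4367,-.3321]);print(onz(t,243.6,276.2,.106))
E
```

```text
near [0.3964 0.0536 0.106 ] placed [ 0.4256 -0.3557  0.112 ] rim [ 0.4348 -0.0913  0.047 ] nut [ 0.4359 -0.0909  0.026 ] grip [ 0.5367 -0.09    0.052 ] hend [ 0.2766 -0.0973  0.05  ]
[286 246  76  38 644] [329.5 265.8] [ 0.5383 -0.1286  0.05  ]
[310 341  17   8  38] [318.7 344.3] [ 0.3324 -0.1955  0.05  ]
[0.39697684 0.05420728 0.106     ]
```

```bash
python3 -m pendant '[[-0.02,0.022,-0.05,0,0,0],[0,0,-0.1,0,0,0],[0,0,-0.1,0,0,0],[0,0,-0.1,0,0,0],[0,0,-0.1,0,0,0],[0,0,-0.1,0,0,0],[0,0,-0.08,0,0,0],[0,0,-0.05,0,0,0],[0,0,-0.01,0,0,0],[0,0,0,0,0,0]]' 1
python3 -m pendant '[[0,0,0,0,0,0],[0,0,0,0,0,0],[0,0,0,0,0,0],[0,0,0,0,0,0],[0,0,0,0,0,0],[0,0,0,0,0,0],[0,0,0,0,0,0],[0,0,0,0,0,0],[0,0,0,0,0,0],[0,0,0,0,0,0]]' -1
```

```text
time_s: 13.0
eef_pos: [0.3984, 0.0546, 0.0851]
eef_rot: [0.0, 0.819, 0.573, 0.0]
wrist_force: [0.0, 0.1, -0.4]
opening: 1.003
grasp_force: 0.0
time_s: 14.25
eef_pos: [0.3985, 0.0547, 0.0856]
eef_rot: [0.0, 0.819, 0.573, 0.0]
wrist_force: [-2.9, 1.4, 6.6]
opening: 0.512
grasp_force: 59.9
```

```bash
python3 -m pendant '[[0,0,0.1,0,0,0],[0,0,0.22,0,0,0],[0,0,0.24,0,0,0],[0,-0.07,0.19,0,0,0],[0.03,-0.2,0,0,0,0],[0.06,-0.26,0,0,0,0],[0.06,-0.26,0,0,0,0],[0.06,-0.26,0,0,0,0],[0.06,-0.24,0,0,0,0],[0.04,-0.14,0,0,0,0]]' -1
python3 -m pendant '[[0.028,-0.07,0,0,0,0],[0,-0.017,0,0,0,0],[0,0,-0.1,0,0,0],[0,0,-0.15,0,0,0],[0,0,-0.05,0,0,0],[0,0,0,0,0,0],[0,0,0,0,0,0],[0,0,0,0,0,0],[0,0,0,0,0,0],[0,0,0,0,0,0]]' -1
python3 - <<'E'
from h import *
import pickle
t=camera("top");s=camera("side");pickle.dump((t,s),open("v5.pkl","wb"))
a=cv2.resize(t["color"][270:390,300:440],None,fx=3,fy=3,interpolation=cv2.INTER_CUBIC)
b=cv2.resize(s["color"][190:345,220:330],None,fx=3,fy=3,interpolation=cv2.INTER_CUBIC)
o=np.zeros((465,750,3),np.uint8);o[:360,:420]=a;o[:,420:]=b;cv2.imwrite("pics/v5.png",o)
print(proj(s,(*ctrl.get_obs()["eef_pos"][:2],.13)))
E
```

```text
time_s: 15.5
eef_pos: [0.4602, -0.2337, 0.2347]
eef_rot: [0.0, 0.82, 0.573, -0.0]
wrist_force: [-0.7, 0.6, -0.9]
opening: 0.511
grasp_force: 61.1
time_s: 16.75
eef_pos: [0.4659, -0.2489, 0.1752]
eef_rot: [0.0, 0.819, 0.573, 0.0]
wrist_force: [0.6, 0.3, -0.9]
opening: 0.511
grasp_force: 61.1
(np.float64(288.20307394271526), np.float64(255.25956043880137))
```

View pics/v5.png

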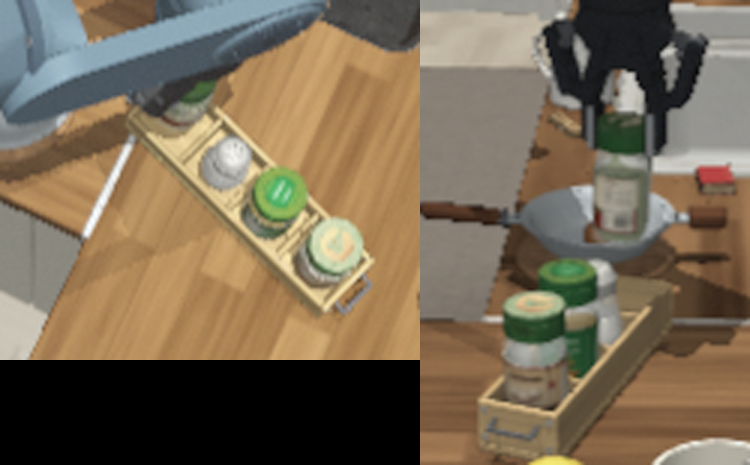

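The second jar hangs upright over cell d, at side column 287 where 288 was expected. I'll lower it.

```bash
python3 -m pendant '[[0,0,-0.05,0,0,0],[0,0,-0.06,0,0,0],[0,0,-0.06,0,0,0],[0,0,-0.06,0,0,0],[0,0,-0.06,0,0,0],[0,0,-0.05,0,0,0],[0,0,-0.04,0,0,0],[0,0,-0.02,0,0,0],[0,0,-0.01,0,0,0],[0,0,0,0,0,0]]' -1
```

```text
time_s: 18.1
eef_pos: [0.4659, -0.2489, 0.0931]
eef_rot: [0.0, 0.819, 0.573, 0.0]
wrist_force: [-0.5, 0.1, 0.3]
opening: 0.508
grasp_force: 61.1
```

```bash
python3 -m pendant '[[0,0,0,0,0,0],[0,0,0,0,0,0],[0,0,0,0,0,0],[0,0,0,0,0,0],[0,0,0.05,0,0,0],[0,0,0.1,0,0,0],[0,0,0.15,0,0,0],[0,0,0.2,0,0,0],[0,0,0.15,0,0,0],[0,0,0,0,0,0.08]]' 1
python3 -m pendant '[[0.03,0.07,0,0,0,0.11],[0.04,0.09,0,0,0,0.11],[0.04,0.09,0,0,0,0.11],[0.04,0.09,0,0,0,0.11],[0.04,0.09,0,0,0,0.11],[0.04,0.09,0,0,0,0.11],[0.04,0.09,0,0,0,0.11],[0.04,0.09,0,0,0,0.11],[0.03,0.06,0,0,0,0.11],[0.02,0.04,0,0,0,0.11]]' 1
python3 -m pendant '[[0,0,0,0,0,0.042],[0,0,0,0,0,0],[0,0,0,0,0,0],[0,0,0,0,0,0],[0,0,0,0,0,0],[0,0,0,0,0,0],[0,0,0,0,0,0],[0,0,0,0,0,0],[0,0,0,0,0,0],[0,0,0,0,0,0]]' 1
python3 - <<'E'
from h import *
import pickle
t=camera("top");s=camera("side");pickle.dump((t,s),open("v6.pkl","wb"))
a=cv2.resize(t["color"][220:380,230:430],None,fx=2.5,fy=2.5,interpolation=cv2.INTER_CUBIC)
b=cv2.resize(s["color"][180:340,220:340],None,fx=2.5,fy=2.5,interpolation=cv2.INTER_CUBIC)
o=np.zeros((400,800,3),np.uint8);o[:400,:500]=a;o[:,500:]=b;cv2.imwrite("pics/v6.png",o)
E
```

```text
time_s: 19.35
eef_pos: [0.4673, -0.25, 0.227]
eef_rot: [0.003, 0.781, 0.625, 0.001]
wrist_force: [0.1, -0.5, -0.4]
opening: 1.0
grasp_force: 0.0
time_s: 20.6
eef_pos: [0.5382, -0.0881, 0.2237]
eef_rot: [0.0, 0.03, 1.0, -0.0]
wrist_force: [0.1, 0.2, 0.6]
opening: 0.997
grasp_force: 0.0
time_s: 21.85
eef_pos: [0.5378, -0.0888, 0.2229]
eef_rot: [-0.0, 0.001, 1.0, -0.0]
wrist_force: [0.8, -0.2, 0.1]
opening: 0.999
grasp_force: 0.0
```

View pics/v6.png

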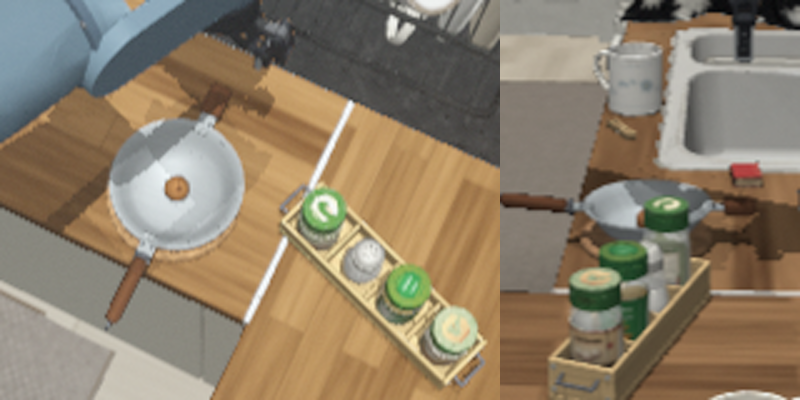

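Both jars stand in their cells and the pan hasn't moved. Its yaw is about 1.7°. I'll descend onto the grip.

```bash
python3 -m pendant '[[0.005,0,-0.08,0,0,0.019],[0,0,-0.13,0,0,0],[0,0,-0.14,0,0,0],[0,0,-0.14,0,0,0],[0,0,-0.14,0,0,0],[0,0,-0.12,0,0,0],[0,0,-0.1,0,0,0],[0,0,-0.07,0,0,0],[0,0,-0.035,0,0,0],[0,0,0,0,0,0]]' 1
python3 -m pendant '[[0,0,0,0,0,0],[0,0,0,0,0,0],[0,0,0,0,0,0],[0,0,0,0,0,0],[0,0,0,0,0,0],[0,0,0,0,0,0],[0,0,0,0,0,0],[0,0,0,0,0,0],[0,0,0,0,0,0],[0,0,0,0,0,0]]' -0.3
```

```text
time_s: 23.2
eef_pos: [0.5386, -0.0887, 0.0315]
eef_rot: [-0.0, -0.015, 1.0, 0.0]
wrist_force: [0.2, 0.7, -0.1]
opening: 0.997
grasp_force: 0.0
time_s: 24.45
eef_pos: [0.5388, -0.0888, 0.0319]
eef_rot: [-0.0, -0.014, 1.0, 0.0]
wrist_force: [-0.4, 0.4, -0.3]
opening: 0.35
grasp_force: 0.0
```

```bash
python3 -m pendant '[[0,0,0,0,0,0],[0,0,0,0,0,0],[0,0,0,0,0,0],[0,0,0,0,0,0],[0,0,0,0,0,0],[0,0,0,0,0,0],[0,0,0,0,0,0],[0,0,0,0,0,0],[0,0,0,0,0,0],[0,0,0,0,0,0]]' -1
```

```text
time_s: 25.7
eef_pos: [0.5389, -0.0888, 0.0319]
eef_rot: [0.0, -0.014, 1.0, 0.0]
wrist_force: [-0.3, 0.7, 0.8]
opening: 0.269
grasp_force: 59.0
```

```bash
python3 -m pendant '[[0,0,0.003,0,0,0],[0,0,0.008,0,0,0],[0,0,0.015,0,0,0],[0,0,0.02,0,0,0],[0,0,0.025,0,0,0],[0,0,0.03,0,0,0],[0,0,0.03,0,0,0],[0,0,0.035,0,0,0],[0,0,0.035,0,0,0],[0,0,0.035,0,0,0]]' -1
```

```text
time_s: 26.95
eef_pos: [0.5388, -0.0888, 0.0796]
eef_rot: [0.0, -0.014, 1.0, -0.0]
wrist_force: [-0.2, 0.5, -1.7]
opening: 0.274
grasp_force: 58.8
```

```bash
python3 -m pendant '[[0,0,0.035,0,0,0],[0,0,0.035,0,0,0],[0,0,0.035,0,0,0],[0,0,0.035,0,0,0],[0,0,0.035,0,0,0],[0,0,0.035,0,0,0],[0,0,0.035,0,0,0],[0,0,0.035,0,0,0],[0,0,0.035,0,0,0],[0,0,0.03,0,0,0]]' -1
python3 -m pendant '[[0,0,0.025,0,0,0],[0,0,0.02,0,0,0],[0,0,0.015,0,0,0],[0,0,0.01,0,0,0],[0,0,0.005,0,0,0],[0,0,0,0,0,0],[0,0,0,0,0,0],[0,0,0,0,0,0],[0,0,0,0,0,0],[0,0,0,0,0,0]]' -1
python3 - <<'E'
from h import *
import pickle
t=camera("top");s=camera("side");pickle.dump((t,s),open("v7.pkl","wb"))
a=cv2.resize(t["color"][200:360,210:410],None,fx=2.2,fy=2.2,interpolation=cv2.INTER_CUBIC)
b=cv2.resize(s["color"][170:300,210:340],None,fx=2.7,fy=2.7,interpolation=cv2.INTER_CUBIC)
o=np.zeros((352,791,3),np.uint8);o[:352,:440]=a;o[:351,440:]=b;cv2.imwrite("pics/v7.png",o)
E
```

```text
time_s: 28.2
eef_pos: [0.5389, -0.0888, 0.1486]
eef_rot: [0.0, -0.014, 1.0, -0.0]
wrist_force: [0.5, -0.3, -1.9]
opening: 0.271
grasp_force: 58.8
time_s: 29.45
eef_pos: [0.5388, -0.0888, 0.1631]
eef_rot: [-0.0, -0.014, 1.0, -0.0]
wrist_force: [-0.2, 0.8, -0.9]
opening: 0.272
grasp_force: 58.8
```

View pics/v7.png

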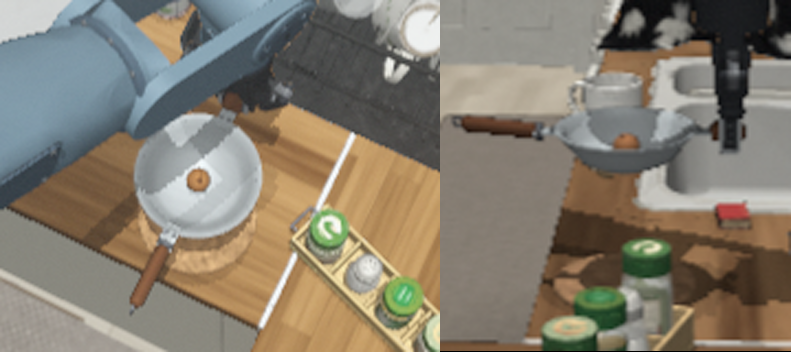

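The pan is lifted and level, with the nutmeg centred. I'll now turn it −91.7° about the grip.

```bash
python3 -m pendant '[[0,0,0,0,0,-0.005],[0,0,0,0,0,-0.01],[0,0,0,0,0,-0.015],[0,0,0,0,0,-0.02],[0,0,0,0,0,-0.025],[0,0,0,0,0,-0.03],[0,0,0,0,0,-0.03],[0,0,0,0,0,-0.03],[0,0,0,0,0,-0.03],[0,0,0,0,0,-0.03]]' -1
python3 -m pendant '[[0,0,0,0,0,-0.03],[0,0,0,0,0,-0.03],[0,0,0,0,0,-0.03],[0,0,0,0,0,-0.03],[0,0,0,0,0,-0.03],[0,0,0,0,0,-0.03],[0,0,0,0,0,-0.03],[0,0,0,0,0,-0.03],[0,0,0,0,0,-0.03],[0,0,0,0,0,-0.03]]' -1
python3 -m pendant '[[0,0,0,0,0,-0.03],[0,0,0,0,0,-0.03],[0,0,0,0,0,-0.03],[0,0,0,0,0,-0.03],[0,0,0,0,0,-0.03],[0,0,0,0,0,-0.03],[0,0,0,0,0,-0.03],[0,0,0,0,0,-0.03],[0,0,0,0,0,-0.03],[0,0,0,0,0,-0.03]]' -1
python3 -m pendant '[[0,0,0,0,0,-0.03],[0,0,0,0,0,-0.03],[0,0,0,0,0,-0.03],[0,0,0,0,0,-0.03],[0,0,0,0,0,-0.03],[0,0,0,0,0,-0.02],[0,0,0,0,0,-0.013],[0,0,0,0,0,-0.007],[0,0,0,0,0,-0.004],[0,0,0,0,0,0]]' -1
python3 -m pendant '[[0,0,0,0,0,0],[0,0,0,0,0,0],[0,0,0,0,0,0],[0,0,0,0,0,0],[0,0,0,0,0,0],[0,0,0,0,0,0],[0,0,0,0,0,0],[0,0,0,0,0,0],[0,0,0,0,0,0],[0,0,0,0,0,0]]' -1
python3 - <<'E'
from h import *
import pickle
t=camera("top");s=camera("side");pickle.dump((t,s),open("v8.pkl","wb"))
a=cv2.resize(t["color"][180:360,190:410],None,fx=2,fy=2,interpolation=cv2.INTER_CUBIC)
b=cv2.resize(s["color"][160:310,210:345],None,fx=2.4,fy=2.4,interpolation=cv2.INTER_CUBIC)
o=np.zeros((360,764,3),np.uint8);o[:360,:440]=a;o[:360,440:]=b;cv2.imwrite("pics/v8.png",o)
E
```

```text
time_s: 30.8
eef_pos: [0.5388, -0.0888, 0.1631]
eef_rot: [-0.0, 0.163, 0.987, -0.0]
wrist_force: [-0.4, 0.1, -1.9]
opening: 0.27
grasp_force: 58.8
time_s: 32.05
eef_pos: [0.5388, -0.0889, 0.1631]
eef_rot: [0.0, 0.389, 0.921, -0.0]
wrist_force: [-0.3, 0.3, -1.2]
opening: 0.27
grasp_force: 58.8
time_s: 33.3
eef_pos: [0.5387, -0.0889, 0.1631]
eef_rot: [-0.0, 0.593, 0.805, -0.0]
wrist_force: [-0.2, 0.2, -1.9]
opening: 0.267
grasp_force: 58.8
time_s: 34.55
eef_pos: [0.5388, -0.0888, 0.1631]
eef_rot: [-0.0, 0.707, 0.707, -0.0]
wrist_force: [0.4, 0.4, -2.4]
opening: 0.266
grasp_force: 58.8
time_s: 35.8
eef_pos: [0.5388, -0.0888, 0.1631]
eef_rot: [0.0, 0.707, 0.707, 0.0]
wrist_force: [0.9, -0.0, -0.8]
opening: 0.273
grasp_force: 58.8
```

View pics/v8.png

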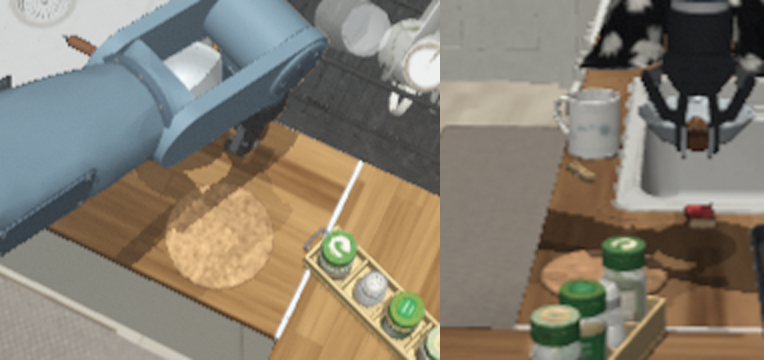

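The pan's handle now points left, with its tip near (223,199) in the top view. The trivet is clear and the jars are unmoved. I'll do a quick check of the tip and then hand in.

```bash
python3 - <<'E'
from h import *
import pickle
t,s=pickle.load(open("v8.pkl","rb"))
print("tip exp",proj(t,(.539,.181,.18)),"meas->",onz(t,222.7,198.7,.18).round(3))
p=onz(t,222.7,198.7,.18); a=np.degrees(np.arctan2(p[0]-.539,p[1]+.089)); print("yaw err deg",a)
if abs(a)<8: print(ctrl.hand_in())
E
```

```text
tip exp (np.float64(223.49800399698597), np.float64(200.29834514391592)) meas-> [0.542 0.185 0.18 ]
yaw err deg 0.6400682583043176
the job is handed in; nothing more can be done
None
```

I handed the job in at about 36 s of the 72 s limit: both jars stand in the crate, and the pan is held level by its short grip about 14 cm up, with the handle within 1° of straight left. The arm hid the nutmeg after the turn, so I last saw it, centred, just before the slow turn.

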